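# Tip the parts tray out over the stock bin's rim

## Robot

A 6-joint arm with a two-finger parallel gripper is mounted at the origin on the work surface. World frame = base frame: x ahead of the robot, y to its left, z up, the work surface at z = 0. Lengths are in m, angles in rad, forces in N, time in s.
With the tool pointing down it reaches from about 0.325 to 0.875 m from the base axis. Payload 4.4 kg.
Tool frame: the origin (TCP) lies between the finger pads; the fingertips stand 25 mm ahead of it and the grasp point (between the pads) lies 6 mm ahead of it; z points along the fingers, y is the line along which they close (so a half turn about z gives the same grasp; the last joint's range is limited). The gripper opens to 85 mm and grips with 20 to 120 N. Pads are 22 mm wide; open, the fingers measure 114 mm over their backs; the gripper's body (76 mm by 85 mm) begins 54 mm behind the grasp point. The pads swing forward as they close: fully open they stand 13 mm farther back than shut.
Start: joints at [-1.341, 0.207, 1.542, -0, 1.393, -0.15], TCP at [0.213, -0.534, 0.256] pointing down, gripper open.
Joint ranges: [-2.73, 2.73], [-0.86, 2.22], [0.23, 2.46], [-1.11, 4.25], [0.08, 2.63], [-2.82, 2.82]. Speed limits (rad/s): [2.79, 2.79, 3.14, 3.14, 3.14, 3.14].

## Interface

Orientations are given as a rotation vector (axis times angle).
In Python, from station import ctrl gives the robot as it stands. The module is installed in compiled form; this text tells all that it offers.
- The arm moves only by the shell command python3 -m inch 'ROWS'. ROWS is JSON, a list of rows, each a list of 3 entries, a list of its own where there are three numbers: the shift along the tool's x, y, z in units of 0.15 m (1.0 is 0.15 m), then the turn about the tool's z in units of 90 degrees (1.0 is 90 degrees), then the opening, from 0 (shut) to 1 (fully open). In form: [[[tx, ty, tz], spin, fingers], ...]. A call has 1 to 20 rows; each row is the pose to reach, as a shift and turn from the pose commanded when the call began, along the tool's axes at that moment; what a row does not reach only later rows make up. A row lasts 1/10 s, in which the tool goes at most 50 mm and 8.59 degrees, less where a joint would pass 70% of its speed; a pose out of reach is approached as far as the arm can. A call with a number of a shift or a turn outside -1 to 1 is refused whole. A call with a gripper value outside its range is refused whole. The fingers move at their own pace and stop on an object; the grip force is fixed at half the most. Time passes only in rows, so rows that repeat a pose let the fingers close. It gives the time, the measured TCP pose, the force, the opening and the grip force at its end, in the units of the state.
- ctrl.get_obs(): the state, without advancing time (a new reading comes with each control period).
- ctrl.read_camera(name): name is "scene" or "top" or "wrist"; returns the picture (420x560x3 uint8, blue, green, red); there is no depth.
- ctrl.get_calibration(name): a dict with "vfov" (degrees; the focal length in pixels is half the picture's height over the tangent of half this angle, whatever the lens; pixels are square), "cx", "cy" (the principal point, pixels), "k1" (the pictures are not rectified: a ray, as slopes to the right and down, at radius r is drawn at 1 + k1 r^2 times it, then the intrinsics apply), "world_from_camera" (4x4, takes a point from camera to world coordinates). Camera axes: x right, y up, looking along -z (the intrinsics and any distortion apply to the point x, -y, -z); pixel columns grow to the right and rows downward; lengths in m; the calibration is good to about 2 mm. A picture is of the moment at which its call begins: read the wrist's pose just before it. get_calibration takes no time and is no camera call; for the wrist camera it gives the pose at the moment of the call.
- ctrl.sign_off(): hands the job in; it is judged then, once.
Trained networks look in the newest picture that a camera, given by its name, has taken for a name from the list of things; names that differ only in an ending like _2 or _b are one class to them, and where a whole thing is asked for, a point or a joint stands for the part that bears it (a point fixed in the world has none). Each returns a list of dicts, best first, with "conf" (0 to 1); they miss things now and then, are a little off and sometimes report something else, mostly with a low value. They report only what shows in the picture. A call takes as long as a camera call. They do not tell look-alikes from the thing itself.
- ctrl.boxes_of(camera, target): "point" ([column, row] in pixels, amid what is visible of it).
- ctrl.silhouettes(camera, target): "region" (420x560 bool, what is visible of it) and "point" ([column, row] in pixels, amid what is visible of it).
The state is a dict: "time": time; "q": joint angles; "dq": joint speeds; "joint_torque": joint torques, N m; "ee_pos": TCP position; "tool_rot": TCP orientation; "contact_force": force on the tool from outside, world axes, zero at the start; "moment": the same for the moment, N m; "width": finger opening in m; "grasp_force": force on a finger pad.
Only numpy, scipy, OpenCV 4.12 (cv2) and the standard library are available. Lean on these libraries where they do the work, as an engineer would, in place of code of your own. Each camera call takes 0.05 s, during which the arm holds its last target. There are 200 camera calls.

## Task

Pick up the loaded steel tray without spilling it and hang its hooked end over the bar rim of the green stock bin, on a side where there is room, so that it hangs roughly level outside the bin with its load still in it. Then, with the hook staying on the rim as a pivot, lift its tail and swing the tray right over until all three parts have slid into the bin, and swing it back to leave the empty tray hanging roughly level on the rim, let go. Leave the other things on the bench where they are.

Things in the scene. Friction and masses are not known exactly. Their poses are not given: they have to be found in the camera images.
- tray: loose sheet-steel parts tray, about 0.35 kg, loaded with three steel parts (0.34 kg in all). Origin: underside, below the arch handle, close to the centre of mass; x points to the hooked end, z up. Side walls y = +-58 mm, from x = -66 to 88.5 mm, 50 mm high; floor 3 mm thick from x = -65 to 27 mm, then a 39 degree ramp up to the lip at x = 86 mm, z = 53 mm
- tray_hook (a point): inside the hook, where the rim bar's centre line lies when the tray is hung: 95 mm along the tray's x, 45 mm above its underside. The hook is a downward-open slot over the tray's full width: x = 88.5 mm (front edges of the side walls, lower corners rounded 10 mm) to 101.5 mm (turned-down leg, from z = 40 mm flared outward to x = 111, z = 31 mm), closed above at z = 50 mm
- tray_floor (a point): middle of the tray's floor. Set down with the rim bar in its hook and its side walls outside the bin, the tray stays hanging when let go: the lower front corners lean on the bin's wall and the tail droops about 0.1 rad. Lifting the tail then swings the tray over about the bar freely to beyond 110 degrees; the parts slide down the ramp over the lip into the bin
- tray_arch (a point): middle of the arch handle: round bar 10 mm in diameter along the tray's y, 112 mm between its legs, 88 mm above the tray's underside; free space under it and on both sides. Held here the tray balances level.
- tray_tail (a point): middle of the tail bar: round bar 10 mm in diameter along the tray's y, 100 mm between its arms, 106 mm behind the tray's origin, 48 mm above its underside, standing 40 mm clear of the rear wall
- bin: green sheet-metal stock bin, empty, fixed to the bench. Origin: centre of its underside; x along its longer side. 224 x 164 mm outside, walls 4 mm thick and 102 mm high, floor 4 mm thick
- bin_rim (a point): centre of the bin's mouth at rim height. The rim is a bright 10 mm round bar all round on four corner posts: centre line 125 mm above the bench, at x = +-107 mm and y = +-77 mm, so 18 mm are open between bar and wall. The tray fits on any of the four bars between the posts, where there is room
- pin_a_center (a point): middle of a dark steel dowel pin, 18 mm diameter, 64 mm long (axis along x), 0.11 kg, lying in the tray
- pin_b_center (a point): middle of the second, identical dowel pin
- wear_plate: dark steel plate 64 (x) x 22 (y) x 12 mm, 0.12 kg, lying in the tray; origin: centre of its underside
- bush: brass guide bush standing on end: ring 54 mm outside, 32 mm inside, 35 mm high, between the tray's and the bin's places; origin: centre of its underside (stays where it is)
- parallel: steel bar lying on the bench, 140 (its x) x 22 x 30 mm high, near the middle; origin: centre of its underside (stays where it is)
- mallet: hammer with copper head, 180 mm long, lying across on the robot's side of the bench middle; origin under its middle (stays where it is)
- grease_can: grey closed can, 64 mm diameter, 100 mm high, beyond the bin; origin: centre of its underside (stays where it is)
- leader_pin: steel shouldered pin standing on its 46 mm head, 110 mm high, on the robot's side of the bin; origin: centre of its underside (stays where it is)
- pillar: steel round support pillar, 42 mm diameter, 85 mm high, standing just beyond the tray's hooked end; origin: centre of its underside (stays where it is)
- pin_a: the same dowel pin as pin_a_center, origin on its surface at mid-length
- pin_b: the same dowel pin as pin_b_center, origin on its surface at mid-length
Things that resemble listed ones, but are neither listed nor needed, are in the scene too. Leave any blue or pink look-alike of the wear_plate alone.

How it is judged:
On the way, in this order (a step that is already met when the one before it is completed fails the run):
1. the loaded tray's hook is on the rim, the tray roughly level (within 0.3 rad), all three parts still in it (((y of tray_hook in the frame of bin between -0.089 and -0.065 m and x of tray_hook in the frame of bin between -0.055 and 0.055 m and z of tray_hook in the frame of bin between 0.113 and 0.137 m) or (y of tray_hook in the frame of bin between 0.065 and 0.089 m and x of tray_hook in the frame of bin between -0.055 and 0.055 m and z of tray_hook in the frame of bin between 0.113 and 0.137 m) or (x of tray_hook in the frame of bin between -0.119 and -0.095 m and y of tray_hook in the frame of bin between -0.03 and 0.03 m and z of tray_hook in the frame of bin between 0.113 and 0.137 m) or (x of tray_hook in the frame of bin between 0.095 and 0.119 m and y of tray_hook in the frame of bin between -0.03 and 0.03 m and z of tray_hook in the frame of bin between 0.113 and 0.137 m)) and angle between tray's own z axis and vertical below 0.3 rad and x of pin_a_center in the frame of tray between -0.09 and 0.09 m and y of pin_a_center in the frame of tray between -0.06 and 0.06 m and z of pin_a_center in the frame of tray between -0.005 and 0.065 m and x of pin_b_center in the frame of tray between -0.09 and 0.09 m and y of pin_b_center in the frame of tray between -0.06 and 0.06 m and z of pin_b_center in the frame of tray between -0.005 and 0.065 m and x of wear_plate in the frame of tray between -0.09 and 0.09 m and y of wear_plate in the frame of tray between -0.06 and 0.06 m and z of wear_plate in the frame of tray between -0.005 and 0.065 m), for 0.2 s.
2. the tray is swung up by 1.2 rad or more with its hook still on the rim (((y of tray_hook in the frame of bin between -0.097 and -0.057 m and x of tray_hook in the frame of bin between -0.055 and 0.055 m and z of tray_hook in the frame of bin between 0.105 and 0.145 m) or (y of tray_hook in the frame of bin between 0.057 and 0.097 m and x of tray_hook in the frame of bin between -0.055 and 0.055 m and z of tray_hook in the frame of bin between 0.105 and 0.145 m) or (x of tray_hook in the frame of bin between -0.127 and -0.087 m and y of tray_hook in the frame of bin between -0.03 and 0.03 m and z of tray_hook in the frame of bin between 0.105 and 0.145 m) or (x of tray_hook in the frame of bin between 0.087 and 0.127 m and y of tray_hook in the frame of bin between -0.03 and 0.03 m and z of tray_hook in the frame of bin between 0.105 and 0.145 m)) and angle between tray's own z axis and vertical above 1.2 rad), for 0.1 s.
At the end, for the whole second after the job is handed in: All three parts lie inside the bin, and the empty tray hangs with its hook on the rim bar (hook within 12 mm of its seat), level within 0.3 rad, let go and at rest (x of pin_a_center in the frame of bin between -0.108 and 0.108 m and y of pin_a_center in the frame of bin between -0.078 and 0.078 m and z of pin_a_center in the frame of bin between -0.005 and 0.105 m and x of pin_b_center in the frame of bin between -0.108 and 0.108 m and y of pin_b_center in the frame of bin between -0.078 and 0.078 m and z of pin_b_center in the frame of bin between -0.005 and 0.105 m and x of wear_plate in the frame of bin between -0.108 and 0.108 m and y of wear_plate in the frame of bin between -0.078 and 0.078 m and z of wear_plate in the frame of bin between -0.005 and 0.105 m and ((y of tray_hook in the frame of bin between -0.089 and -0.065 m and x of tray_hook in the frame of bin between -0.055 and 0.055 m and z of tray_hook in the frame of bin between 0.113 and 0.137 m) or (y of tray_hook in the frame of bin between 0.065 and 0.089 m and x of tray_hook in the frame of bin between -0.055 and 0.055 m and z of tray_hook in the frame of bin between 0.113 and 0.137 m) or (x of tray_hook in the frame of bin between -0.119 and -0.095 m and y of tray_hook in the frame of bin between -0.03 and 0.03 m and z of tray_hook in the frame of bin between 0.113 and 0.137 m) or (x of tray_hook in the frame of bin between 0.095 and 0.119 m and y of tray_hook in the frame of bin between -0.03 and 0.03 m and z of tray_hook in the frame of bin between 0.113 and 0.137 m)) and angle between tray's own z axis and vertical below 0.3 rad and linear speed of tray below 0.02 m/s and linear speed of each of pin_a, pin_b, wear_plate below 0.03 m/s); the robot touches nothing.
It fails at once if a bystander (bush, parallel, mallet, grease can, leader pin, pillar) is pushed more than 30 mm away or an upright one tipped over (distance of any of bush, parallel, mallet, grease_can, leader_pin, pillar from where it was at the start of the episode above 0.03 m or angle between any of bush, parallel, grease_can, leader_pin, pillar's own z axis and vertical above 0.6 rad).
It also fails if it takes over 72 s, if anything falls off the work surface, if the arm or the gripper's body presses on something with over 40 N, if the wrist force passes 120 N, or if a joint passes its speed limit or range.

## Working session

There is one attempt and no reset: what is moved stays moved. The work goes in short steps, Python scripts to look and compute and a shell command to move; the robot and the scene stay as the last step left them, time stands still between calls to the robot, and variables do not carry over. Pictures are saved under pics/ and viewed, at most 10 in all, crops included, and the job is handed in when it is done.

```bash
mkdir -p pics; cat > h.py <<'E'
import numpy as np, cv2
from station import ctrl
from scipy.spatial.transform import Rotation as R
def ray(cam,uv,cal=None):
    c=cal or ctrl.get_calibration(cam); f=210/np.tan(np.radians(c['vfov'])/2)
    K=np.array([[f,0,c['cx']],[0,f,c['cy']],[0,0,1.]])
    p=cv2.undistortPoints(np.array([[uv]],float),K,np.array([c['k1'],0,0,0.]))[0,0]
    T=np.array(c['world_from_camera']); return T[:3,3],T[:3,:3]@np.array([p[0],-p[1],-1])
def at(cam,uv,z,cal=None):
    o,d=ray(cam,uv,cal); return o+d*(z-o[2])/d[2]
def proj(cam,P,cal=None):
    c=cal or ctrl.get_calibration(cam); f=210/np.tan(np.radians(c['vfov'])/2)
    T=np.array(c['world_from_camera']); q=T[:3,:3].T@(np.array(P)-T[:3,3]); s=np.array([q[0],-q[1]])/-q[2]
    s=s*(1+c['k1']*(s@s)); return s*f+[c['cx'],c['cy']]
def snap(cam,name): 
    im=ctrl.read_camera(cam); cv2.imwrite('pics/'+name+'.png',im); return im
E
python3 - <<'E'
from h import *
a=snap('top','t0');b=snap('scene','s0')
Z=dict(tray_arch=.088,tray_tail=.048,tray_floor=.003,bin_rim=.125,pillar=.085,leader_pin=.11,grease_can=.1,bush=.035,parallel=.03,mallet=.03,pin_a_center=.012,wear_plate=.015,tray_hook=.05)
for n,z in Z.items():
    for cam in('top','scene'):
        for r in ctrl.boxes_of(cam,n)[:4]: print(n,cam,round(r['conf'],2),np.round(r['point']),at(cam,r['point'],z).round(3))
print(ctrl.get_obs())
E
```

```text
tray_arch top 0.89 [197. 204.] [0.57  0.276 0.088]
tray_arch top 0.31 [200. 231.] [0.488 0.264 0.088]
tray_arch scene 0.74 [378. 277.] [0.634 0.3   0.088]
tray_tail top 0.75 [176. 168.] [0.682 0.351 0.048]
tray_tail top 0.56 [199. 204.] [0.572 0.276 0.048]
tray_tail scene 0.85 [373. 275.] [0.608 0.287 0.048]
tray_tail scene 0.66 [137. 202.] [ 0.66  -0.329  0.048]
tray_floor top 0.63 [386. 234.] [ 0.495 -0.32   0.003]
tray_floor top 0.6 [196. 206.] [0.569 0.292 0.003]
tray_floor top 0.59 [197. 228.] [0.498 0.286 0.003]
tray_floor scene 0.7 [373. 275.] [0.576 0.285 0.003]
bin_rim top 0.69 [387. 234.] [ 0.492 -0.299  0.125]
bin_rim scene 0.68 [178. 163.] [ 0.553 -0.258  0.125]
bin_rim scene 0.49 [368. 263.] [0.634 0.273 0.125]
pillar top 0.76 [176. 168.] [0.68  0.347 0.085]
pillar scene 0.87 [387. 316.] [0.714 0.347 0.085]
pillar scene 0.15 [375. 265.] [0.606 0.285 0.085]
leader_pin top 0.61 [382. 279.] [ 0.355 -0.288  0.11 ]
leader_pin scene 0.55 [209. 121.] [ 0.363 -0.282  0.11 ]
grease_can top 0.79 [394. 181.] [ 0.655 -0.324  0.1  ]
grease_can scene 0.64 [139. 203.] [ 0.692 -0.284  0
[... 1144 characters left out ...]
 ]
{'time': 1.4, 'q': array([-1.34148716e+00,  2.06612649e-01,  1.54149263e+00,  3.26052675e-05,
        1.39354624e+00, -1.50527766e-01]), 'dq': array([ 1.28236647e-03, -2.68411710e-04,  1.53280428e-03, -3.07726005e-04,
        4.52024150e-05, -1.39763521e-03]), 'joint_torque': array([-9.45440697e-04, -3.83052921e+01, -2.91962886e+01, -3.79162866e-04,
        9.11622228e-04,  1.17883269e-05]), 'ee_pos': array([ 0.21317411, -0.53401704,  0.25627798]), 'tool_rot': array([-3.08504835e+00, -5.93045962e-01, -4.67319696e-05]), 'contact_force': array([-0.19780162,  0.12162424, -0.90330045]), 'moment': array([-0.01074861,  0.00283207,  0.02111946]), 'grasp_force': 0.0, 'width': 0.08547038068867456}
```

View pics/t0.png

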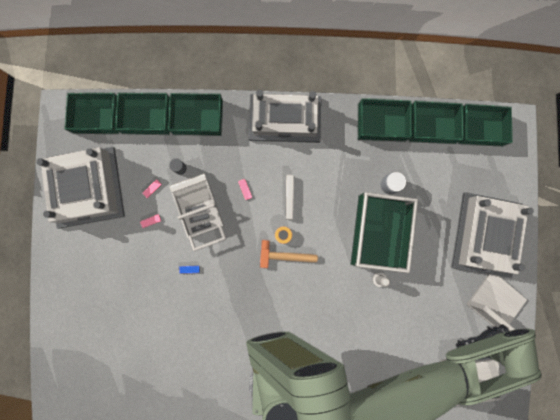

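View pics/s0.png

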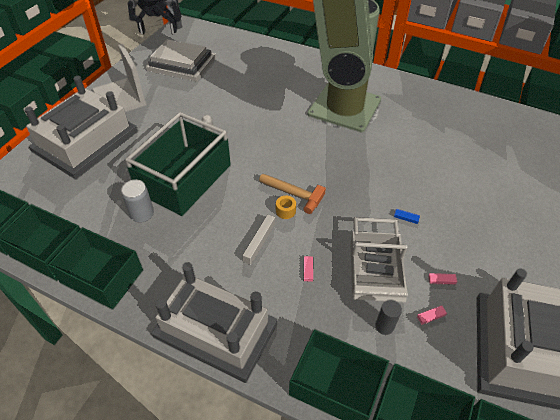

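Top view: the grey tray is at about (198,212), with its hooked end toward the pillar at (177,167) and its tail near (210,243). The green bin with the bright rim is at (386,232). Its left side (+y) is free, while the can (396,181), the leader pin (382,279) and the fixture on the right block the others. The other green bins have no bar rim. Wear_plate candidates are pink (152,188), (150,221), (245,190), blue (190,270) and dark, inside the tray (~200,215). The dark one in the tray fits; the coloured ones are look-alikes.

First I move over the bin for a close look.

```bash
python3 -m inch '[[[0.3,-0.15,-0.3],0,1],[[0.6,-0.3,-0.5],0,1],[[0.9,-0.45,-0.6],0,1],[[1,-0.5,-0.6],0,1],[[1,-0.5,-0.6],0,1],[[1,-0.5,-0.6],0,1]]'; python3 -m inch '[[[0.3,-0.15,-0.3],0,1],[[0.6,-0.3,-0.5],0,1],[[0.8,-0.45,-0.6],0,1],[[0.8,-0.5,-0.6],0,1],[[0.8,-0.5,-0.6],0,1],[[0.8,-0.5,-0.6],0,1]]'
python3 - <<'E'
from h import *
c=ctrl.get_calibration('wrist'); im=snap('wrist','w0'); print(np.array(c['world_from_camera']).round(3),c['vfov'])
print([ (r['conf'],np.round(r['point'])) for r in ctrl.boxes_of('wrist','bin_rim')])
for n in('bin','tray'):
  for cam in('top','wrist'):
    for i,r in enumerate(ctrl.silhouettes(cam,n)[:1]):
      m=r['region'].astype('uint8'); cv2.imwrite(f'pics/m_{n}_{cam}.png',m*255)
      print(n,cam,r['conf'],cv2.boxPoints(cv2.minAreaRect(cv2.findNonZero(m))).round().tolist(),m.sum())
E
```

```text
time: 2.0
ee_pos: [0.3253, -0.4083, 0.3468]
tool_rot: [3.083, 0.596, -0.0]
contact_force: [-0.3, -0.2, -1.2]
width: 0.0855
grasp_force: 0.0
time: 2.6
ee_pos: [0.4077, -0.2956, 0.4353]
tool_rot: [-3.085, -0.591, 0.002]
contact_force: [-0.5, -0.1, -0.6]
width: 0.0856
grasp_force: 0.0
[[ 0.371  0.895  0.249  0.472]
 [-0.929  0.357  0.098 -0.271]
 [-0.001 -0.268  0.964  0.553]
 [ 0.     0.     0.     1.   ]] 70.49777881292181
[(0.75, array([308., 110.]))]
bin top 0.95 [[349.0, 265.0], [359.0, 189.0], [419.0, 197.0], [410.0, 273.0]] 4449
bin wrist 0.88 [[212.0, 162.0], [290.0, 6.0], [403.0, 63.0], [325.0, 218.0]] 20332
tray top 0.76 [[166.0, 186.0], [205.0, 172.0], [229.0, 239.0], [190.0, 253.0]] 2070
tray wrist 0.73 [[-0.0, 0.0], [26.0, 0.0], [26.0, 25.0], [0.0, 25.0]] 289
```

View pics/w0.png

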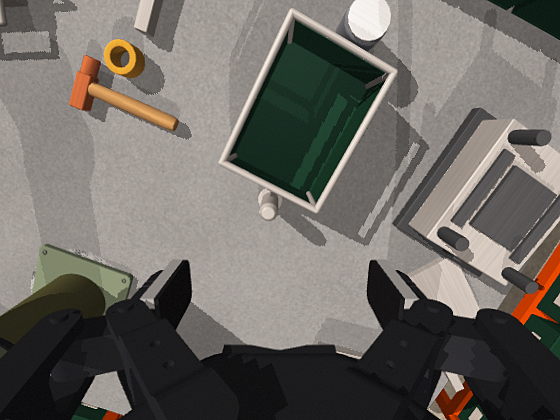

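The wrist view shows the bin's rim, with corners at about (293,14), (392,73), (316,207) and (224,160). The left long bar is free, apart from the bush and mallet farther left at (122,57) and (130,100). Next I go to the tray.

```bash
python3 -m inch '[[[0.2,-0.24,0],0,1],[[0.4,-0.48,0],0,1],[[0.6,-0.7,0],0,1],[[0.79,-0.94,0],0,1],[[0.79,-0.94,0],0,1]]' >/dev/null; python3 -m inch '[[[0.2,-0.24,0],0,1],[[0.4,-0.48,0],0,1],[[0.6,-0.7,0],0,1],[[0.79,-0.94,0],0,1],[[0.79,-0.94,0],0,1]]' >/dev/null; python3 -m inch '[[[0.2,-0.24,0],-0.09,1],[[0.4,-0.48,0],-0.18,1],[[0.6,-0.7,0],-0.27,1],[[0.79,-0.94,0.2],-0.36,1],[[0.79,-0.94,0.2],-0.45,1],[[0.79,-0.94,0.2],-0.54,1],[[0.79,-0.94,0.2],-0.63,1],[[0.79,-0.94,0.2],-0.72,1],[[0.79,-0.94,0.2],-0.81,1],[[0.79,-0.94,0.2],-0.9,1],[[0.79,-0.94,0.2],-0.98,1],[[0.79,-0.94,0.2],-0.98,1],[[0.79,-0.94,0.2],-0.98,1],[[0.79,-0.94,0.2],-0.98,1]]'
python3 - <<'E'
from h import *
c=ctrl.get_calibration('wrist'); im=snap('wrist','w1'); print(np.array(c['world_from_camera']).round(4).tolist(),c['vfov'],c['cx'],c['cy'],c['k1'])
for n in('tray_arch','tray_tail','tray_hook','tray_floor','wear_plate','pin_a_center'): print(n,[ (round(r['conf'],2),np.round(r['point'])) for r in ctrl.boxes_of('wrist',n)[:3]])
E
```

```text
time: 5.3
ee_pos: [0.5819, 0.2292, 0.4061]
tool_rot: [-1.806, -2.57, 0.001]
contact_force: [-1.0, -0.3, 0.6]
width: 0.0857
grasp_force: 0.0
[[0.9405, -0.3277, -0.0897, 0.5603], [0.3398, 0.9067, 0.25, 0.2924], [-0.0006, -0.2656, 0.9641, 0.5241], [0.0, 0.0, 0.0, 1.0]] 70.49777881292181 278.8181872156397 213.91317597734587 -0.03791467087973076
tray_arch [(0.55, array([288., 140.]))]
tray_tail [(0.82, array([289., 136.]))]
tray_hook [(0.82, array([290., 136.]))]
tray_floor [(0.91, array([289., 138.]))]
wear_plate [(0.9, array([276., 129.])), (0.82, array([348.,  56.])), (0.79, array([283.,  32.]))]
pin_a_center [(0.57, array([195., 262.])), (0.55, array([241., 130.]))]
```

View pics/w1.png

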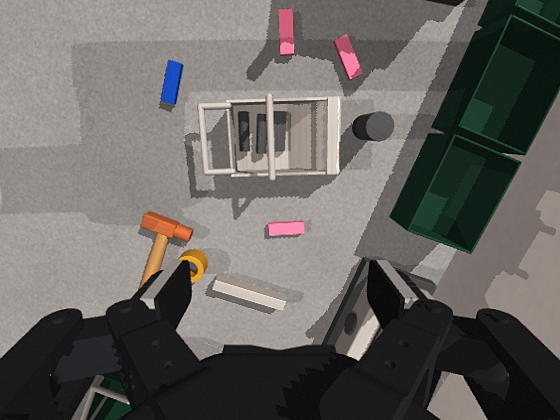

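Wrist view: the tray's tail bar is at column ~204, the arch at column ~270 (rows 97–178) and the hook end at column ~334. Its three dark parts are at (243–280,130) and the pillar at (372,125). An enlarged crop will confirm the parts and give me points.

```bash
python3 - <<'E'
import cv2
im=cv2.imread('pics/w1.png')[85:190,190:350]; cv2.imwrite('pics/c1.png',cv2.resize(im,None,fx=5,fy=5,interpolation=cv2.INTER_CUBIC))
E
```

```text
(no output)
```

View pics/c1.png

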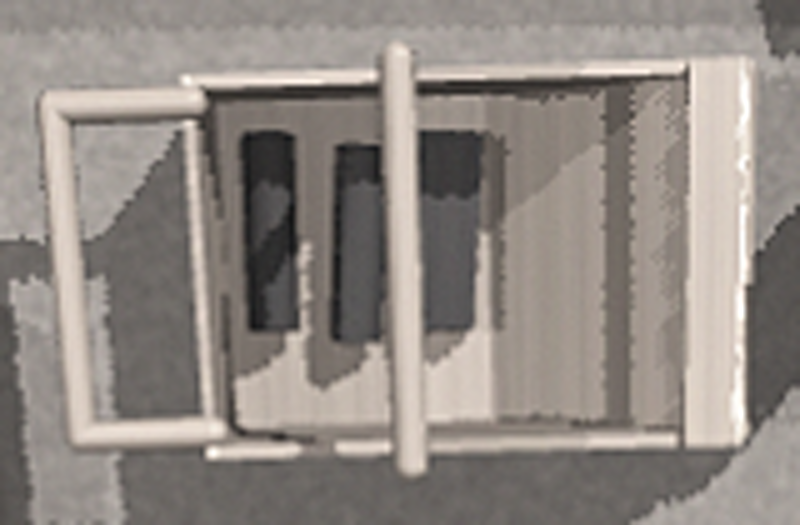

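```bash
cat > fit.py <<'E'
from h import *
from scipy.optimize import least_squares
def fit(cal,M,px,x0):
    M=np.array(M,float)/1000;px=np.array(px,float)
    def f(p):
        Rz=R.from_euler('z',p[2]).as_matrix(); return np.array([proj('wrist',Rz@m+[p[0],p[1],0],cal)-q for m,q in zip(M,px)]).ravel()
    s=least_squares(f,x0); return s.x,s.fun.reshape(-1,2).round(1).tolist()
E
python3 - <<'E'
from fit import *
c=ctrl.get_calibration('wrist')
px=np.array([(397,52),(412,466),(57,105),(83,435),(690,65),(688,445)])/5.+[190,85]-.4
p,r=fit(c,[(0,56,88),(0,-56,88),(-106,50,48),(-106,-50,48),(88.5,58,50),(88.5,-58,50)],px,[.56,.28,.35]); print('tray',p.round(4),r)
T=np.array([[ 0.371,0.895,0.249,0.472],[-0.929,0.357,0.098,-0.271],[-0.001,-0.268,0.964,0.553],[0,0,0,1]])
cb=dict(c,world_from_camera=T)
p,r=fit(cb,[(107,77,125),(107,-77,125),(-107,-77,125),(-107,77,125)],[(293,14),(392,73),(316,207),(224,160)],[.49,-.3,0]); print('bin',p.round(4),r)
o=ctrl.get_obs(); print(o['ee_pos'],R.from_rotvec(o['tool_rot']).as_matrix().round(3).tolist())
E
```

```text
tray [0.551  0.2816 0.3726] [[0.1, 1.5], [-0.5, -0.7], [-0.6, 0.2], [-0.3, -0.2], [1.1, -0.9], [0.2, 0.1]]
bin [ 0.5024 -0.2978 -0.1   ] [[-0.3, -2.0], [2.2, -0.8], [0.0, 2.5], [-2.0, 1.4]]
[0.58163409 0.2300953  0.40629796] [[-0.341, 0.94, 0.0], [0.94, 0.341, -0.0], [-0.0, 0.0, -1.0]]
```

Tray pose is (0.551, 0.282, yaw 0.373) and bin pose is (0.502, −0.298, yaw −0.10). The residuals are small and the heights are consistent. In the crop, the three dark parts lie in the tray. Now I grasp the arch.

```bash
python3 -m inch '[[[0.2,-0.04,0.2],-0.016,0.7],[[0.392,-0.075,0.4],-0.016,0.7],[[0.392,-0.075,0.7],-0.016,0.7],[[0.392,-0.075,1],-0.016,0.7],[[0.392,-0.075,1],-0.016,0.7],[[0.392,-0.075,1],-0.016,0.7]]'; python3 -m inch '[[[0,0,0.25],0,0.7],[[0,0,0.5],0,0.7],[[0,0,0.7],0,0.7],[[0,0,0.85],0,0.7],[[0,0,0.97],0,0.7],[[0,0,1],0,0.7],[[0,0,1],0,0.7]]'; python3 - <<'E'
from h import *
o=ctrl.get_obs(); print(o['ee_pos'],R.from_rotvec(o['tool_rot']).as_matrix().round(3).tolist())
E
```

```text
time: 6.25
ee_pos: [0.5508, 0.2814, 0.2562]
tool_rot: [-1.77, -2.594, 0.002]
contact_force: [0.1, 0.5, 1.0]
width: 0.0599
grasp_force: 0.0
time: 6.95
ee_pos: [0.553, 0.2819, 0.1086]
tool_rot: [1.77, 2.593, 0.005]
contact_force: [-0.1, 0.1, 0.3]
width: 0.06
grasp_force: 0.0
[0.55303605 0.28192845 0.10863903] [[-0.365, 0.931, 0.004], [0.931, 0.365, 0.001], [-0.0, 0.004, -1.0]]
```

```bash
python3 -m inch '[[[0,0,0.05],0,0.7],[[0,0,0.08],0,0.6],[[0,0,0.08],0,0.4],[[0,0,0.08],0,0.2],[[0,0,0.08],0,0.1],[[0,0,0.08],0,0],[[0,0,0.08],0,0],[[0,0,0.08],0,0],[[0,0,0.08],0,0]]'
```

```text
time: 7.85
ee_pos: [0.5509, 0.2815, 0.0947]
tool_rot: [-1.77, -2.595, 0.0]
contact_force: [-2.8, -1.0, 4.8]
width: 0.0081
grasp_force: 58.6
```

```bash
python3 -m inch '[[[0,0,-0.02],0,0],[[0,0,-0.06],0,0],[[0,0,-0.12],0,0],[[0,0,-0.2],0,0],[[0,0,-0.3],0,0],[[0,0,-0.4],0,0],[[0,0,-0.5],0,0],[[0,0,-0.6],0,0],[[0,0,-0.7],0,0],[[0,0,-0.8],0,0],[[0,0,-0.88],0,0],[[0,0,-0.94],0,0],[[0,0,-0.98],0,0],[[0,0,-1],0,0],[[0,0,-1],0,0]]'; python3 - <<'E'
from h import *
snap('scene','s1'); o=ctrl.get_obs(); print(o['ee_pos'],R.from_rotvec(o['tool_rot']).as_matrix().round(3).tolist())
im=cv2.imread('pics/s1.png')[120:330,300:500]; cv2.imwrite('pics/c2.png',cv2.resize(im,None,fx=2.5,fy=2.5))
E
```

```text
time: 9.35
ee_pos: [0.551, 0.2815, 0.2443]
tool_rot: [-1.77, -2.595, 0.0]
contact_force: [-0.4, -0.0, -6.7]
width: 0.0075
grasp_force: 58.4
[0.55077795 0.28135999 0.2438008 ] [[-0.365, 0.931, -0.001], [0.931, 0.365, -0.0], [0.0, -0.001, -1.0]]
```

View pics/c2.png

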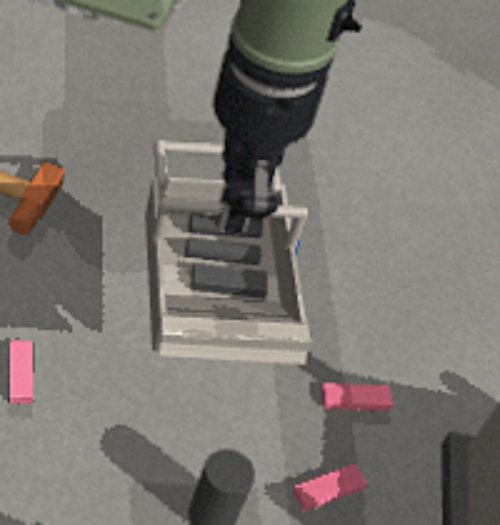

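The tray is held level at the arch, with three dark parts in it at crop (225,220), (225,250) and (230,280). The wrist force of 6.7 N matches the loaded weight. Now I carry it over.

```bash
python3 -m inch '[[[-0.02,-0.01,0],0.01,0],[[-0.06,-0.03,0],0.03,0],[[-0.12,-0.06,0],0.07,0],[[-0.2,-0.1,0],0.12,0],[[-0.28,-0.13,0],0.17,0],[[-0.36,-0.17,0],0.22,0],[[-0.44,-0.21,0],0.27,0],[[-0.52,-0.25,0],0.32,0],[[-0.6,-0.29,0],0.37,0],[[-0.68,-0.33,0],0.42,0],[[-0.76,-0.36,0],0.47,0],[[-0.84,-0.4,0],0.52,0],[[-0.9,-0.43,0],0.57,0],[[-0.95,-0.46,0],0.61,0],[[-0.98,-0.48,0],0.64,0],[[-1,-0.48,0],0.65,0],[[-1,-0.48,0],0.65,0]]'; cat > go.py <<'E'
from h import *
import sys
# target x y z heading(tool y) 
def go(x,y,z,h):
    o=ctrl.get_obs(); M=R.from_rotvec(o['tool_rot']).as_matrix(); d=M.T@(np.array([x,y,z])-o['ee_pos'])/.15
    dh=(h-np.arctan2(M[1,1],M[0,1])+np.pi)%(2*np.pi)-np.pi
    print('pos',o['ee_pos'].round(4),'rows',d.round(3),'spin',round(-dh/(np.pi/2),3),'F',np.round(o['contact_force'],1),'w',round(o['width'],4),'t',o['time'],'tilt',M[:,2].round(3))
go(*map(float,sys.argv[1:5]))
E
python3 go.py 0.5196 -0.1267 0.244 -1.6708
```

```text
time: 11.1
ee_pos: [0.5387, 0.1148, 0.2442]
tool_rot: [2.813, 1.398, -0.0]
contact_force: [0.1, -0.1, -5.7]
width: 0.0078
grasp_force: 58.4
pos [0.5387 0.1148 0.2442] rows [-1.36e+00  8.71e-01  1.00e-03] spin 0.651 F [ 0.1 -0.1 -5.7] w 0.0078 t 11.1 tilt [-0. -0. -1.]
```

```bash
python3 -m inch '[[[-0.02,0.01,0],0.01,0],[[-0.06,0.04,0],0.03,0],[[-0.12,0.08,0],0.07,0],[[-0.2,0.13,0],0.12,0],[[-0.28,0.18,0],0.17,0],[[-0.36,0.23,0],0.22,0],[[-0.44,0.28,0],0.27,0],[[-0.52,0.33,0],0.32,0],[[-0.6,0.38,0],0.37,0],[[-0.68,0.44,0],0.42,0],[[-0.76,0.49,0],0.47,0],[[-0.84,0.54,0],0.52,0],[[-0.9,0.58,0],0.57,0],[[-0.95,0.61,0],0.61,0],[[-0.98,0.63,0],0.64,0],[[-1,0.64,0],0.651,0],[[-1,0.64,0],0.651,0],[[-1,0.64,0],0.651,0]]';python3 go.py 0.5196 -0.1267 0.214 -1.6708
python3 - <<'E'
from h import *
c=ctrl.get_calibration('wrist'); im=snap('wrist','w2')
import json; json.dump({k:np.array(v).tolist() for k,v in c.items()},open('cal2.json','w'))
E
```

```text
time: 12.9
ee_pos: [0.5247, -0.0619, 0.2443]
tool_rot: [-3.137, 0.155, 0.0]
contact_force: [0.3, 0.3, -5.0]
width: 0.008
grasp_force: 58.4
pos [ 0.5247 -0.0619  0.2443] rows [0.009 0.433 0.202] spin 0.001 F [ 0.3  0.3 -5. ] w 0.008 t 12.9 tilt [-0.  0. -1.]
```

View pics/w2.png

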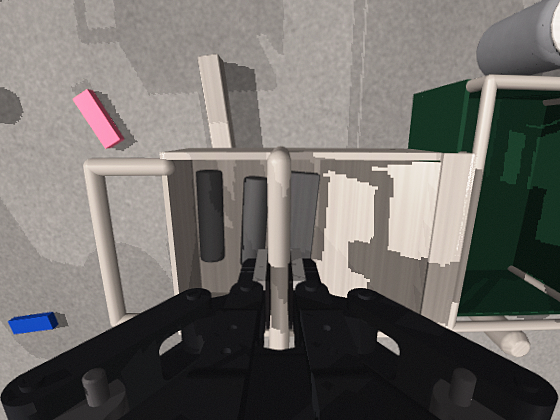

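The wrist view shows the loaded tray held level. The rim's near bar runs from the corner at (485,82) to (453,325), and the hook plate sits between columns 441 and 473. I check both against the model before lowering.

```bash
python3 - <<'E'
from fit import *
import json
c=json.load(open('cal2.json'))
b=[.5024,-.2978,-.1]; w=lambda p,m,z0=0: R.from_euler('z',p[2]).as_matrix()@(np.array(m)/1e3)+[p[0],p[1],z0]
for m in [(107,77,125),(-107,77,125),(0,77,125)]: print('bin',m,proj('wrist',w(b,m),c).round(1))
t=[.5247,-.0619,-1.6708]
for m in [(-106,50,48),(-106,-50,48),(88.5,58,50),(103,58,50),(0,56,88),(-66,58,50)]: print('tray',m,proj('wrist',w(t,m,.150),c).round(1))
im=cv2.imread('pics/w2.png')
for n,(x0,x1,y0,y1) in dict(a=(400,560,60,170),b=(400,560,250,345)).items(): pass
a=cv2.resize(im[65:175,400:530],None,fx=5,fy=5);d=cv2.resize(im[65:175,75:205],None,fx=2.5,fy=2.5)
cv2.imwrite('pics/c3.png',a)
E
```

```text
bin (107, 77, 125) [490.9  79.7]
bin (-107, 77, 125) [448.3 325.2]
bin (0, 77, 125) [468.6 216. ]
tray (-106, 50, 48) [ 89.3 167. ]
tray (-106, -50, 48) [115.6 321.9]
tray (88.5, 58, 50) [442.  153.2]
tray (103, 58, 50) [468.  153.5]
tray (0, 56, 88) [279. 163.]
tray (-66, 58, 50) [156.8 152.3]
```

View pics/c3.png

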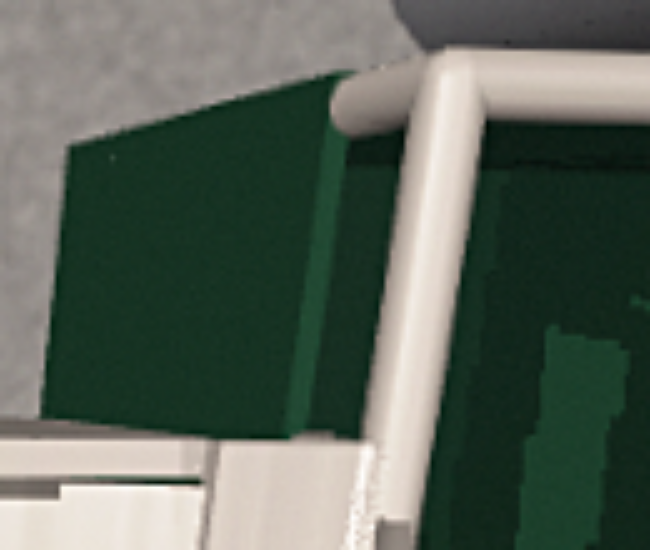

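The model agrees with the picture within about 1 px: the bar is at (480,151) against 479 predicted, and the hook plate edge at 442.6 against 442.0. Now I move over and lower.

```bash
python3 -m inch '[[[0,0.02,0],0,0],[[0,0.06,0],0,0],[[0,0.12,0],0,0],[[0,0.2,0],0,0],[[0,0.28,0],0,0],[[0.01,0.35,0],0,0],[[0.01,0.4,0],0,0],[[0.01,0.43,0],0,0],[[0.01,0.433,0],0,0],[[0.01,0.433,0.04],0,0],[[0.01,0.433,0.1],0,0],[[0.01,0.433,0.16],0,0],[[0.01,0.433,0.22],0,0],[[0.01,0.433,0.28],0,0],[[0.01,0.433,0.32],0,0],[[0.01,0.433,0.35],0,0],[[0.01,0.433,0.37],0,0],[[0.01,0.433,0.37],0,0]]';python3 go.py 0.5196 -0.1267 0.174 -1.6708
python3 - <<'E'
from fit import *
snap('wrist','w3'); c=ctrl.get_calibration('wrist')
b=[.5024,-.2978,-.1]; w=lambda p,m,z0=0: R.from_euler('z',p[2]).as_matrix()@(np.array(m)/1e3)+[p[0],p[1],z0]
for m in [(107,77,125),(-107,77,125)]: print('bin',m,proj('wrist',w(b,m),c).round(1))
t=[.5196,-.1267,-1.6708]
for m in [(-106,50,48),(-106,-50,48),(88.5,58,50),(103,58,50)]: print('tray',m,proj('wrist',w(t,m,.095),c).round(1))
E
```

```text
time: 14.75
ee_pos: [0.5198, -0.1267, 0.1884]
tool_rot: [-3.137, 0.156, 0.001]
contact_force: [-0.6, 0.1, -6.4]
width: 0.0079
grasp_force: 58.5
pos [ 0.5198 -0.1267  0.1884] rows [-0.001  0.     0.096] spin 0.0 F [-0.6  0.1 -6.4] w 0.0079 t 14.75 tilt [-0.  0. -1.]
bin (107, 77, 125) [446.2  64. ]
bin (-107, 77, 125) [403.3 373.1]
tray (-106, 50, 48) [ 88.6 167.7]
tray (-106, -50, 48) [115.1 322.8]
tray (88.5, 58, 50) [442.3 153.7]
tray (103, 58, 50) [468.3 154. ]
```

View pics/w3.png

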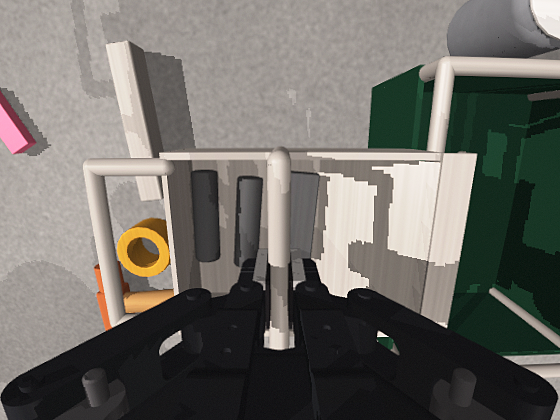

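```bash
python3 - <<'E'
from fit import *
im=cv2.imread('pics/w3.png').astype(int); c=ctrl.get_calibration('wrist')
b=[.5024,-.2978,-.1]; Rb=R.from_euler('z',b[2]).as_matrix()
for r in (85,100,115,130,145):
    x=np.where(im[r,400:475,2]>130)[0]+400; u=(x[0]+x[-1])/2
    P=at('wrist',(u,r),.125,c); q=Rb.T@(P-[b[0],b[1],0]); print(r,x[0],x[-1],len(x),q.round(4))
E
```

```text
85 435 452 18 [0.0958 0.0771 0.125 ]
100 433 450 18 [0.0876 0.0772 0.125 ]
115 431 448 18 [0.0792 0.0773 0.125 ]
130 429 446 18 [0.0706 0.0774 0.125 ]
145 428 444 17 [0.0618 0.0771 0.125 ]
```

The bar measures 77.2 mm from the bin axis, so the hook is aligned with it. I lower to the seat.

```bash
python3 -m inch '[[[0,0,0.02],0,0],[[0,0,0.04],0,0],[[0,0,0.06],0,0],[[0,0,0.08],0,0],[[0,0,0.09],0,0],[[0,0,0.09],0,0]]';python3 go.py 0.5196 -0.1267 0.174 -1.6708
```

```text
time: 15.4
ee_pos: [0.5196, -0.1268, 0.1749]
tool_rot: [-3.138, 0.156, 0.001]
contact_force: [-0.1, 1.5, -5.1]
width: 0.008
grasp_force: 58.5
pos [ 0.5196 -0.1268  0.1749] rows [-0.    -0.     0.006] spin 0.0 F [-0.1  1.5 -5.1] w 0.008 t 15.4 tilt [-0.001  0.    -1.   ]
```

```bash
python3 -m inch '[[[0,0,0.01],0,0],[[0,0,0.02],0,0],[[0,0,0.03],0,0],[[0,0,0.03],0,0]]';python3 go.py 0.5196 -0.1267 0.174 -1.6708
```

```text
time: 15.8
ee_pos: [0.5201, -0.1253, 0.1715]
tool_rot: [-3.135, 0.156, -0.0]
contact_force: [-1.2, 8.1, -0.7]
width: 0.0079
grasp_force: 59.2
pos [ 0.5201 -0.1253  0.1715] rows [-0.002  0.009 -0.016] spin 0.0 F [-1.2  8.1 -0.7] w 0.0079 t 15.8 tilt [ 0.     0.003 -1.   ]
```

```bash
python3 -m inch '[[[0,-0.01,0],0,0],[[0,-0.01,0],0,0],[[0,-0.01,0],0,0.12],[[0,-0.01,0],0,0.15],[[0,-0.01,0],0,0.2],[[0,-0.01,0],0,0.3],[[0,-0.01,0],0,0.4],[[0,-0.01,0],0,0.4]]';python3 -m inch '[[[0,0,-0.05],0,0.4],[[0,0,-0.15],0,0.4],[[0,0,-0.3],0,0.4],[[0,0,-0.5],0,0.4],[[0,0,-0.7],0,0.4],[[0,0,-0.85],0,0.4],[[0,0,-0.9],0,0.4],[[0,0,-0.9],0,0.4]]';python3 go.py 0.53 -0.021 0.3 -1.6708
python3 - <<'E'
from h import *
import json
snap('wrist','w4'); c=ctrl.get_calibration('wrist');json.dump({k:np.array(v).tolist() for k,v in c.items()},open('cal4.json','w'))
E
```

```text
time: 16.6
ee_pos: [0.5207, -0.1264, 0.1717]
tool_rot: [3.136, -0.156, 0.003]
contact_force: [-0.3, 0.1, -0.1]
width: 0.0342
grasp_force: 0.0
time: 17.4
ee_pos: [0.5207, -0.1258, 0.3076]
tool_rot: [3.136, -0.156, 0.005]
contact_force: [-0.2, 0.2, -0.3]
width: 0.0344
grasp_force: 0.0
pos [ 0.5207 -0.1258  0.3076] rows [-0.008 -0.701  0.05 ] spin 0.0 F [-0.2  0.2 -0.3] w 0.0344 t 17.4 tilt [ 0.003 -0.002 -1.   ]
```

View pics/w4.png

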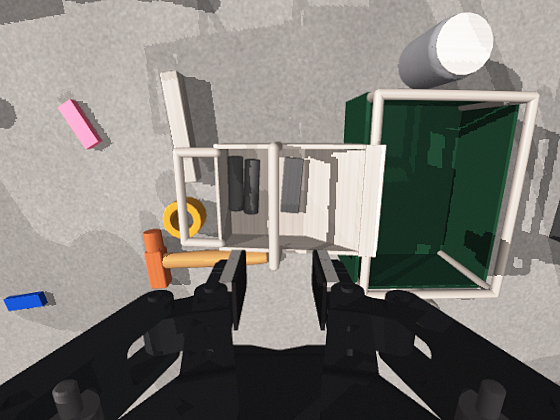

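The loaded tray hangs on the rim, let go. All three parts are in it at (237,185), (252,187) and (292,185), and the tail bar lies from (180,152) to (187,242). I measure the tail.

```bash
python3 - <<'E'
from fit import *
import json
c=json.load(open('cal4.json')); im=cv2.imread('pics/w4.png').astype(int)
b=[.5024,-.2978,-.1]; Rb=R.from_euler('z',b[2]).as_matrix()
hook=Rb@np.array([0,.077,.125])+[b[0],b[1],0]; out=Rb@np.array([0,1,0]); ax=Rb@np.array([1,0,0])
for th in (0,.05,.1,.15,.2):
    ct,st=np.cos(th),np.sin(th); P=lambda x,y,z: hook+out*((95-x)*ct-(z-45)*-st*-1)/1e3*1+ax*y/1e3+np.array([0,0,1])*(-(95-x)*st+(z-45)*ct)/1e3
    print(th,[proj('wrist',P(*m),c).round(1).tolist() for m in[(-106,50,48),(-106,0,48),(-106,-50,48),(0,56,88),(0,-56,88),(88.5,58,50)]],P(-106,0,48).round(4))
for r in range(160,236,8):
    x=np.where(im[r,165:205,0]>140)[0]+165; print(r,x.tolist()[:1],x.tolist()[-1:],len(x),end=' ; ')
E
python3 go.py 0.53 -0.021 0.3 -1.6708
```

```text
0 [[172.3, 151.9], [176.7, 201.5], [180.9, 247.1], [280.4, 147.6], [280.1, 269.2], [371.6, 143.9]] [ 0.5302 -0.0212  0.128 ]
0.05 [[176.1, 151.3], [180.2, 199.4], [184.1, 243.7], [283.0, 147.3], [282.4, 266.9], [371.8, 143.9]] [ 0.5301 -0.0216  0.118 ]
0.1 [[180.1, 150.7], [183.9, 197.4], [187.6, 240.5], [285.8, 147.0], [284.9, 264.7], [371.9, 143.9]] [ 0.53   -0.0225  0.1079]
0.15 [[184.4, 150.1], [187.9, 195.5], [191.3, 237.5], [288.7, 146.8], [287.6, 262.6], [372.1, 143.9]] [ 0.5299 -0.0239  0.0979]
0.2 [[188.8, 149.6], [192.1, 193.7], [195.2, 234.6], [291.8, 146.5], [290.3, 260.5], [372.3, 143.9]] [ 0.5297 -0.0258  0.088 ]
160 [165] [191] 24 ; 168 [165] [193] 26 ; 176 [165] [194] 27 ; 184 [165] [204] 36 ; 192 [165] [204] 37 ; 200 [165] [201] 18 ; 208 [165] [183] 7 ; 216 [178] [184] 7 ; 224 [179] [185] 7 ; 232 [180] [185] 6 ; pos [ 0.5199 -0.1254  0.3058] rows [-0.002 -0.699  0.038] spin 0.0 F [-0.1 -0.1 -0.4] w 0.0336 t 17.45 tilt [ 0. -0. -1.]
```

```bash
python3 -m inch '[[[0,-0.2,0],0,0.35],[[0,-0.4,0],0,0.35],[[0,-0.6,0],0,0.35],[[0,-0.693,0.1],0,0.35],[[0,-0.693,0.35],0,0.35],[[0,-0.693,0.6],0,0.35],[[0,-0.693,0.8],0,0.35],[[0,-0.693,0.9],0,0.35],[[0,-0.693,0.9],0,0.35]]';python3 go.py 0.53 -0.022 0.114 -1.6708
```

```text
time: 18.35
ee_pos: [0.5263, -0.0215, 0.1651]
tool_rot: [-3.136, 0.156, 0.017]
contact_force: [-0.8, 0.1, -0.1]
width: 0.0301
grasp_force: 0.0
pos [ 0.5263 -0.0215  0.1651] rows [0.029 0.001 0.341] spin 0.0 F [-0.8  0.1 -0.1] w 0.0301 t 18.35 tilt [-0.011  0.002 -1.   ]
```

```bash
python3 -m inch '[[[0,0,0.1],0,0.35],[[0,0,0.2],0,0.35],[[0,0,0.28],0,0.35],[[0,0,0.34],0,0.35],[[0,0,0.34],0,0.35],[[0,0,0.34],0,0.3],[[0,0,0.34],0,0.3]]';python3 go.py 0.53 -0.022 0.114 -1.6708; 
```

```text
time: 19.05
ee_pos: [0.531, -0.022, 0.1206]
tool_rot: [3.137, -0.156, 0.003]
contact_force: [-0.6, -0.6, -0.3]
width: 0.0254
grasp_force: 0.0
pos [ 0.531  -0.022   0.1206] rows [-0.007  0.     0.044] spin 0.0 F [-0.6 -0.6 -0.3] w 0.0254 t 19.05 tilt [ 0.002 -0.    -1.   ]
```

```bash
python3 -m inch '[[[0,0,0.04],0,0.2],[[0,0,0.04],0,0.15],[[0,0,0.04],0,0.12],[[0,0,0.04],0,0.11],[[0,0,0.04],0,0.11],[[0,0,0.04],0,0.11]]' | tail -2;python3 -m inch '[[[0,0,0],0,0.1],[[0,0,0],0,0.1],[[0,0,0],0,0.1]]'|tail -2;python3 -m inch '[[[0,0,0],0,0.09],[[0,0,0],0,0.09],[[0,0,0],0,0.09]]'|tail -3; python3 go.py 0.53 -0.022 0.114 -1.6708
```

```text
width: 0.0098
grasp_force: 8.3
width: 0.0094
grasp_force: 23.0
contact_force: [2.6, 6.6, 0.1]
width: 0.0085
grasp_force: 39.0
pos [ 0.5309 -0.0199  0.114 ] rows [-0.005  0.015 -0.   ] spin 0.0 F [2.6 6.6 0.1] w 0.0085 t 20.25 tilt [ 0.002  0.004 -1.   ]
```

Light grip works: opening 0.1 gives about 23 N. Now the first part of the swing arc.

```bash
python3 -m inch '[[[0,-0.015,0],0,0.1],[[0,-0.015,0],0,0.1],[[0,-0.019,-0.03],0,0.1],[[0,-0.019,-0.06],0,0.1],[[0,-0.02,-0.114],0,0.1],[[0,-0.019,-0.167],0,0.1],[[0,-0.016,-0.221],0,0.1],[[0,-0.01,-0.274],0,0.1],[[0,-0.003,-0.327],0,0.1],[[0,0.007,-0.38],0,0.1],[[0,0.019,-0.432],0,0.1],[[0,0.032,-0.484],0,0.1],[[0,0.048,-0.535],0,0.1],[[0,0.066,-0.586],0,0.1],[[0,0.086,-0.636],0,0.1],[[0,0.086,-0.636],0,0.1]]';python3 go.py 0.5286 -0.038 0.209 -1.6708; python3 - <<'E'
from h import *
snap('scene','s2'); im=cv2.imread('pics/s2.png')[60:270,90:370]; cv2.imwrite('pics/c4.png',cv2.resize(im,None,fx=2.7,fy=2.7))
E
```

```text
time: 21.85
ee_pos: [0.5296, -0.0351, 0.2105]
tool_rot: [3.137, -0.157, 0.003]
contact_force: [0.3, -1.9, -6.0]
width: 0.0083
grasp_force: 31.9
pos [ 0.5296 -0.0351  0.2105] rows [-0.005  0.02   0.01 ] spin 0.0 F [ 0.3 -1.9 -6. ] w 0.0083 t 21.85 tilt [ 0.002 -0.    -1.   ]
```

View pics/c4.png

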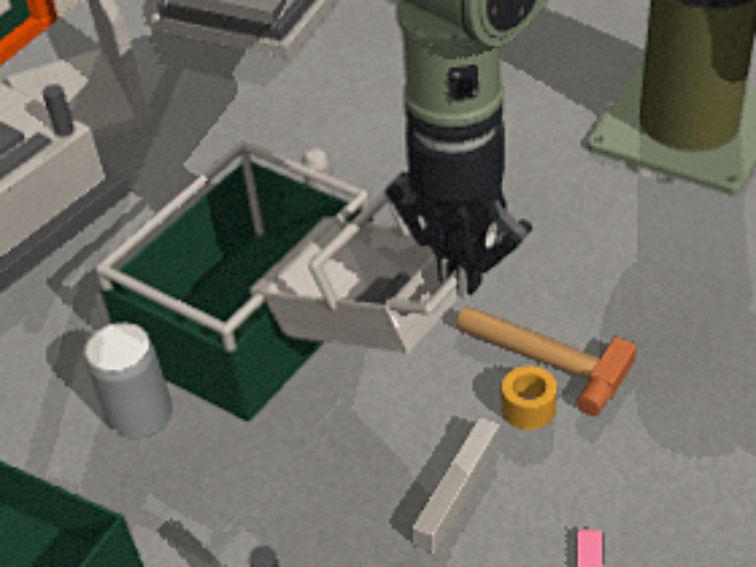

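The tray is swinging up about the rim with its hook on and parts inside. The gripper carries too much of the weight (6 N), so I ease the grip.

```bash
python3 -m inch '[[[0,0,0],0,0.107],[[0,0,0],0,0.107],[[0,0,0],0,0.107]]'|tail -3;python3 -m inch '[[[0,0,0],0,0.112],[[0,0,0],0,0.112],[[0,0,0],0,0.112]]'|tail -3;python3 go.py 0.5286 -0.038 0.209 -1.6708
```

```text
contact_force: [1.2, 0.2, -4.9]
width: 0.0091
grasp_force: 16.7
contact_force: [0.9, 0.1, -3.7]
width: 0.0096
grasp_force: 7.1
pos [ 0.529  -0.0346  0.2091] rows [-0.     0.023  0.001] spin 0.0 F [ 0.9  0.1 -3.7] w 0.0096 t 22.5 tilt [-0.  0. -1.]
```

```bash
python3 -m inch '[[[0,0.01,-0.03],0,0.111],[[0,0.028,-0.061],0,0.111],[[0,0.058,-0.121],0,0.111],[[0,0.092,-0.179],0,0.111],[[0,0.128,-0.235],0,0.111],[[0,0.168,-0.289],0,0.111],[[0,0.209,-0.341],0,0.111],[[0,0.254,-0.392],0,0.111],[[0,0.301,-0.44],0,0.111],[[0,0.35,-0.485],0,0.111],[[0,0.375,-0.507],0,0.111],[[0,0.401,-0.528],0,0.111],[[0,0.401,-0.528],0,0.111]]'|tail -4;python3 go.py 0.5286 -0.0946 0.2882 -1.6708
```

```text
tool_rot: [3.138, -0.157, 0.001]
contact_force: [0.3, 1.3, -1.7]
width: 0.0095
grasp_force: 6.9
pos [ 0.5232 -0.0949  0.289 ] rows [ 0.036 -0.006  0.005] spin 0.0 F [ 0.3  1.3 -1.7] w 0.0095 t 23.8 tilt [ 0.001 -0.    -1.   ]
```

```bash
python3 -m inch '[[[0,0.026,-0.02],0,0.111],[[0,0.053,-0.04],0,0.111],[[0,0.109,-0.078],0,0.111],[[0,0.166,-0.113],0,0.111],[[0,0.225,-0.145],0,0.111],[[0,0.286,-0.174],0,0.111],[[0,0.347,-0.199],0,0.111],[[0,0.38,-0.21],0,0.111],[[0,0.41,-0.222],0,0.111],[[0,0.44,-0.232],0,0.111],[[0,0.475,-0.242],0,0.111],[[0,0.475,-0.242],0,0.111]]'|tail -4;python3 go.py 0.5286 -0.0946 0.2882 -1.6708;  python3 - <<'E'
from h import *
snap('scene','s3'); im=cv2.imread('pics/s3.png')[60:270,90:370]; cv2.imwrite('pics/c5.png',cv2.resize(im,None,fx=2.7,fy=2.7))
for n in('pin_a_center','wear_plate'): print(n,[(round(r['conf'],2),np.round(r['point'])) for r in ctrl.boxes_of('scene',n)])
E
```

```text
tool_rot: [3.135, -0.158, 0.003]
contact_force: [-1.2, 3.1, 5.8]
width: 0.0098
grasp_force: 7.5
pos [ 0.5163 -0.1674  0.3263] rows [ 0.032 -0.491  0.253] spin -0.0 F [-1.2  3.1  5.8] w 0.0098 t 25.0 tilt [ 0.002 -0.003 -1.   ]
pin_a_center []
wear_plate [(0.8, array([442., 279.])), (0.71, array([403., 217.])), (0.66, array([429., 317.])), (0.61, array([310., 266.]))]
```

View pics/c5.png

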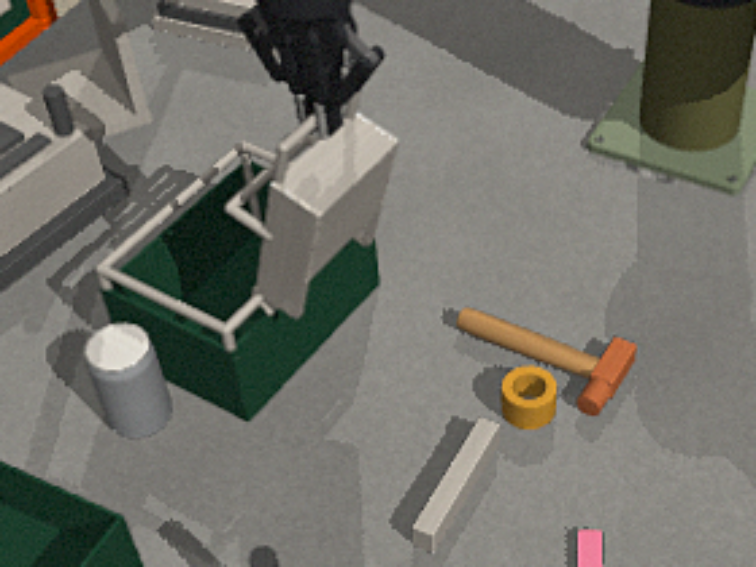

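The tray is at about 75° with the hook still on the near bar. I've now viewed 12 pictures, over the limit of 10, so I'll stop viewing and use the networks and force readings only. I continue to about 100° with the bar loosely caged.

```bash
python3 -m inch '[[[0,0,-0.01],0,0.12],[[0,0,-0.01],0,0.13],[[0,0.065,-0.026],0,0.13],[[0,0.131,-0.039],0,0.13],[[0,0.197,-0.049],0,0.13],[[0,0.264,-0.055],0,0.13],[[0,0.331,-0.058],0,0.13],[[0,0.398,-0.058],0,0.13],[[0,0.464,-0.055],0,0.13],[[0,0.531,-0.048],0,0.13],[[0,0.597,-0.037],0,0.13],[[0,0.597,-0.037],0,0.13],[[0,0.597,-0.037],0,0.13],[[0,0.597,-0.037],0,0.13]]'|tail -4;python3 go.py 0.5286 -0.0946 0.2882 -1.6708;  python3 - <<'E'
from h import *
for cam in('scene','top','wrist'):
  snap(cam,'x_'+cam)
  for n in('pin_a_center','wear_plate','tray','tray_tail','tray_hook'): print(cam,n,[(round(r['conf'],2),np.round(r['point']).tolist(),at(cam,r['point'],.015).round(3)[:2].tolist()) for r in ctrl.boxes_of(cam,n)])
E
```

```text
tool_rot: [-3.137, 0.155, 0.0]
contact_force: [-1.2, 0.9, -0.4]
width: 0.0114
grasp_force: 0.0
pos [ 0.5072 -0.2542  0.3302] rows [ 0.037 -1.073  0.28 ] spin 0.001 F [-1.2  0.9 -0.4] w 0.0114 t 26.55 tilt [-0.  0. -1.]
scene pin_a_center [(0.57, [164.0, 165.0], [0.492, -0.367])]
scene wear_plate [(0.77, [441.0, 277.0], [0.522, 0.434]), (0.75, [429.0, 316.0], [0.633, 0.434]), (0.7, [312.0, 267.0], [0.626, 0.148]), (0.63, [302.0, 192.0], [0.417, 0.03]), (0.5, [404.0, 218.0], [0.384, 0.303])]
scene tray [(0.85, [194.0, 126.0], [0.309, -0.382])]
scene tray_tail [(0.88, [193.0, 130.0], [0.327, -0.374])]
scene tray_hook [(0.86, [190.0, 128.0], [0.324, -0.386])]
top pin_a_center []
top wear_plate [(0.63, [190.0, 270.0], [0.363, 0.303]), (0.52, [245.0, 188.0], [0.628, 0.136]), (0.48, [154.0, 220.0], [0.518, 0.422]), (0.47, [149.0, 187.0], [0.623, 0.445])]
top tray [(0.9, [364.0, 226.0], [0.517, -0.245])]
top tray_tail [(0.82, [368.0, 222.0], [0.529, -0.258])]
top tray_hook [(0.88, [364.0, 223.0], [0.526, -0.247])]
wrist pin_a_center [(0.65, [353.0, 178.0], [0.499, -0.363]), (0.53, [329.0, 52.0], [0.672, -0.338])]
wrist wear_plate [(0.95, [290.0, 171.0], [0.519, -0.272]), (0.62, [11.0, 130.0], [0.62, 0.126])]
wrist tray [(0.65, [338.0, 152.0], [0.539, -0.344]), (0.55, [245.0, 212.0], [0.464, -0.199])]
wrist tray_tail [(0.82, [244.0, 216.0], [0.458, -0.197])]
wrist tray_hook [(0.74, [329.0, 54.0], [0.669, -0.337]), (0.72, [244.0, 214.0], [0.461, -0.197])]
```

```bash
python3 -m inch '[[[0,0.065,0.014],0,0.13],[[0,0.13,0.03],0,0.13],[[0,0.13,0.03],0,0.13],[[0,0.065,0.014],0,0.13],[[0,0.13,0.03],0,0.13],[[0,0.065,0.014],0,0.13],[[0,0.13,0.03],0,0.13],[[0,0.13,0.03],0,0.13],[[0,0.13,0.03],0,0.13],[[0,0.065,0.014],0,0.13],[[0,0,0],0,0.13],[[0,0,0],0,0.13]]'|tail -4;python3 go.py 0.5286 -0.0946 0.2882 -1.6708;  python3 - <<'E'
from h import *
b=[.5024,-.2978,-.1]; Rb=R.from_euler('z',b[2]).as_matrix()
for cam in('wrist','scene'):
  im=snap(cam,'y_'+cam)
  for n in('pin_a_center','wear_plate'):
    for r in ctrl.silhouettes(cam,n):
      m=r['region'].astype('uint8'); q=Rb.T@(at(cam,r['point'],.014)-[b[0],b[1],0]); print(cam,n,round(r['conf'],2),np.round(r['point']),m.sum(),q.round(3)[:2],im[r['region']].mean(0).round(),cv2.connectedComponents(m)[0]-1, np.round(cv2.minAreaRect(cv2.findNonZero(m))[1]))
E
```

```text
tool_rot: [-3.138, 0.153, -0.002]
contact_force: [-0.4, 0.7, 0.5]
width: 0.0109
grasp_force: 0.1
pos [ 0.5075 -0.2529  0.3309] rows [ 0.037 -1.064  0.285] spin 0.002 F [-0.4  0.7  0.5] w 0.0109 t 28.65 tilt [ 0.001  0.    -1.   ]
wrist pin_a_center 0.89 [353. 182.] 465 [-0.001 -0.066] [57. 57. 58.] 1 [12. 42.]
wrist wear_plate 0.59 [295. 174.] 528 [0.01  0.021] [64. 64. 66.] 1 [40. 16.]
wrist wear_plate 0.58 [104. 253.] 2696 [-0.116  0.323] [ 83. 136. 200.] 1 [ 56. 116.]
wrist wear_plate 0.56 [ 12. 127.] 700 [0.078 0.432] [159. 131. 206.] 1 [49. 18.]
scene wear_plate 0.8 [442. 279.] 283 [-0.051  0.734] [105.  86. 168.] 1 [10. 27.]
scene wear_plate 0.79 [429. 315.] 321 [0.056 0.74 ] [114.  95. 181.] 1 [12. 29.]
scene wear_plate 0.58 [311. 268.] 220 [0.082 0.453] [153. 126. 237.] 1 [24.  8.]
scene wear_plate 0.54 [402. 218.] 234 [-0.175  0.582] [151.  72.  28.] 1 [25. 10.]
scene wear_plate 0.16 [137. 201.] 944 [ 0.14  -0.043] [138. 141. 142.] 1 [42. 25.]
```

The wear plate and one pin show in the bin; the other pin may be hidden. I swing back, gripping lightly from about 80°, and weigh the tray on the way.

```bash
python3 -m inch '[[[0,-0.066,-0.01],0,0.13],[[0,-0.133,-0.017],0,0.13],[[0,-0.2,-0.021],0,0.13],[[0,-0.267,-0.021],0,0.13],[[0,-0.333,-0.018],0,0.13],[[0,-0.4,-0.012],0,0.13],[[0,-0.467,-0.002],0,0.12],[[0,-0.467,-0.002],0,0.105],[[0,-0.467,-0.002],0,0.105],[[0,-0.467,-0.002],0,0.105],[[0,-0.532,0.011],0,0.105],[[0,-0.597,0.027],0,0.105],[[0,-0.597,0.027],0,0.105]]'|tail -4;python3 go.py 0.5286 -0.0946 0.2882 -1.6708; python3 - <<'E'
from h import *
b=[.5024,-.2978,-.1]; Rb=R.from_euler('z',b[2]).as_matrix()
for cam in('wrist','scene'):
  im=snap(cam,'z_'+cam)
  for n in('pin_a_center','wear_plate'):
    for r in ctrl.silhouettes(cam,n):
      m=r['region'].astype('uint8'); q=Rb.T@(at(cam,r['point'],.014)-[b[0],b[1],0]); 
      if abs(q[1])<.12: print(cam,n,round(r['conf'],2),np.round(r['point']),m.sum(),q.round(3)[:2], np.round(cv2.minAreaRect(cv2.findNonZero(m))[1]))
E
```

```text
tool_rot: [-3.137, 0.154, 0.001]
contact_force: [0.1, -0.1, 0.2]
width: 0.0091
grasp_force: 14.6
pos [ 0.516  -0.1641  0.3257] rows [ 0.038 -0.469  0.25 ] spin 0.001 F [ 0.1 -0.1  0.2] w 0.0091 t 30.25 tilt [-0.     0.001 -1.   ]
wrist pin_a_center 0.74 [392. 295.] 203 [-0.188 -0.052] [36. 10.]
wrist pin_a_center 0.73 [417. 181.] 586 [ 0.    -0.069] [14. 46.]
wrist pin_a_center 0.22 [289. 208.] 18019 [-0.041  0.118] [205. 163.]
wrist wear_plate 0.78 [353. 175.] 605 [0.009 0.025] [37. 16.]
scene pin_a_center 0.53 [136. 204.] 980 [ 0.147 -0.039] [43. 26.]
scene pin_a_center 0.44 [209. 138.] 2538 [-0.162 -0.029] [47. 81.]
scene wear_plate 0.22 [201. 136.] 2646 [-0.16  -0.058] [47. 81.]
```

```bash
python3 -m inch '[[[0,-0.064,0.02],0,0.107],[[0,-0.127,0.042],0,0.107],[[0,-0.189,0.068],0,0.107],[[0,-0.249,0.097],0,0.107],[[0,-0.308,0.129],0,0.107],[[0,-0.366,0.164],0,0.107],[[0,-0.421,0.201],0,0.107],[[0,-0.475,0.242],0,0.107],[[0,-0.526,0.284],0,0.107],[[0,-0.575,0.33],0,0.107],[[0,-0.622,0.378],0,0.107],[[0,-0.666,0.428],0,0.107],[[0,-0.708,0.48],0,0.107],[[0,-0.747,0.535],0,0.107],[[0,-0.784,0.591],0,0.107],[[0,-0.818,0.649],0,0.107],[[0,-0.848,0.708],0,0.107],[[0,-0.876,0.769],0,0.107],[[0,-0.876,0.769],0,0.112],[[0,-0.876,0.769],0,0.112]]'|tail -4;python3 go.py 0.5286 -0.038 0.209 -1.6708; python3 - <<'E'
from h import *
b=[.5024,-.2978,-.1]; Rb=R.from_euler('z',b[2]).as_matrix()
for cam in('wrist','scene'):
  im=snap(cam,'v_'+cam)
  for n in('pin_a_center','wear_plate','tray'):
    for r in ctrl.silhouettes(cam,n):
      m=r['region'].astype('uint8'); q=Rb.T@(at(cam,r['point'],.014)-[b[0],b[1],0]); 
      if abs(q[1])<.4 and abs(q[0])<.25: print(cam,n,round(r['conf'],2),np.round(r['point']),m.sum(),q.round(3)[:2], np.round(cv2.minAreaRect(cv2.findNonZero(m))[1]))
E
```

```text
tool_rot: [-3.137, 0.156, 0.001]
contact_force: [0.0, -0.8, -2.0]
width: 0.0097
grasp_force: 6.5
pos [ 0.5289 -0.0345  0.2105] rows [0.    0.024 0.01 ] spin 0.001 F [ 0.  -0.8 -2. ] w 0.0097 t 32.55 tilt [-0.001  0.    -1.   ]
wrist tray 0.62 [428. 225.] 42855 [-0.031  0.097] [206. 291.]
scene pin_a_center 0.42 [164. 167.] 92 [ 0.002 -0.067] [ 5. 20.]
scene wear_plate 0.29 [176. 163.] 4753 [-0.029 -0.046] [ 80. 100.]
scene tray 0.64 [221. 164.] 2842 [-0.091  0.066] [59. 61.]
```

The weight is 2.0 N here against 3.7 N loaded, which fits an empty tray. I lower it to rest, release and retreat upward.

```bash
python3 -m inch '[[[0,-0.025,0.062],0,0.11],[[0,-0.046,0.126],0,0.11],[[0,-0.064,0.19],0,0.11],[[0,-0.079,0.256],0,0.11],[[0,-0.091,0.322],0,0.11],[[0,-0.099,0.388],0,0.11],[[0,-0.104,0.455],0,0.11],[[0,-0.106,0.5],0,0.11],[[0,-0.106,0.54],0,0.11],[[0,-0.105,0.58],0,0.11],[[0,-0.103,0.61],0,0.11],[[0,-0.101,0.63],0,0.11],[[0,-0.101,0.63],0,0.11]]'|tail -4; python3 -m inch '[[[0,0,0],0,0.12],[[0,0,0],0,0.14],[[0,0,0],0,0.18],[[0,0,0],0,0.25],[[0,0,0],0,0.3],[[0,0,0],0,0.3]]'|tail -3;python3 go.py 0.53 -0.022 0.114 -1.6708
```

```text
tool_rot: [3.138, -0.156, 0.006]
contact_force: [-2.2, -2.1, 9.7]
width: 0.0093
grasp_force: 8.4
contact_force: [0.1, -0.3, 0.4]
width: 0.0257
grasp_force: 0.0
pos [ 0.5304 -0.0195  0.1161] rows [-0.001  0.017  0.014] spin 0.0 F [ 0.1 -0.3  0.4] w 0.0257 t 34.85 tilt [-0.  0. -1.]
```

Released and force-free. I go up, then look over the tray and bin.

```bash
python3 -m inch '[[[0,0,-0.05],0,0.3],[[0,0,-0.15],0,0.3],[[0,0,-0.3],0,0.3],[[0,0,-0.5],0,0.3],[[0,0,-0.75],0,0.3],[[0,0,-1],0,0.3],[[0,0,-1],0,0.3]]'|tail -3; python3 -m inch '[[[0,0.2,-0.2],0,0.3],[[0,0.5,-0.5],0,0.3],[[0,0.75,-0.75],0,0.3],[[0,0.9,-0.8],0,0.3],[[0,0.9,-0.8],0,0.3],[[0,0.9,-0.8],0,0.3],[[0,0.9,-0.8],0,0.3]]'|tail -3; python3 - <<'E'
from h import *
b=[.5024,-.2978,-.1]; Rb=R.from_euler('z',b[2]).as_matrix()
for cam in('wrist','scene','top'):
  im=snap(cam,'u_'+cam)
  for n in('pin_a_center','wear_plate','tray','tray_hook','tray_tail'):
    for r in ctrl.silhouettes(cam,n):
      m=r['region'].astype('uint8'); q=Rb.T@(at(cam,r['point'],.014)-[b[0],b[1],0]); 
      if abs(q[1])<.4 and abs(q[0])<.25: print(cam,n,round(r['conf'],2),np.round(r['point']),m.sum(),q.round(3)[:2], np.round(cv2.minAreaRect(cv2.findNonZero(m))[1]))
c=ctrl.get_calibration('wrist'); hook=Rb@np.array([0,.077,.125])+[b[0],b[1],0]; out=Rb@np.array([0,1,0]); ax=Rb@np.array([1,0,0])
im=cv2.imread('pics/u_wrist.png').astype(int)
for th in (0,.1,.2):
    ct,st=np.cos(th),np.sin(th); P=lambda x,y,z: hook+out*((95-x)*ct+(z-45)*st)/1e3+ax*y/1e3+np.array([0,0,1])*(-(95-x)*st+(z-45)*ct)/1e3
    print(th,[proj('wrist',P(*m),c).round(1).tolist() for m in[(-106,50,48),(-106,0,48),(-106,-50,48),(0,40,88),(0,-20,88),(88.5,58,50),(103,58,50)]])
# dark regions inside tray floor and bin, from pixels: sample grid
def dark(poly):
    m=np.zeros(im.shape[:2],'uint8'); cv2.fillPoly(m,[np.int32(poly)],1); d=((im.max(2)<85)&(im.max(2)-im.min(2)<14)&(m>0)).astype('uint8'); d=cv2.morphologyEx(d,cv2.MORPH_OPEN,np.ones((3,3),'uint8'))
    n,_,s,ce=cv2.connectedComponentsWithStats(d); return [(s[i][4],ce[i].round().tolist(),s[i][:4].tolist()) for i in range(1,n) if s[i][4]>40]
B=lambda x,y,z: Rb@np.array([x,y,z])+[b[0],b[1],0]
print('bin',dark([proj('wrist',B(x,y,.03),c) for x,y in((.1,.07),(.1,-.07),(-.1,-.07),(-.1,.07))]))
th=.1;ct,st=np.cos(th),np.sin(th)
print('tray',dark([proj('wrist',P(x,y,20),c) for x,y in((80,54),(-60,54),(-60,-54),(80,-54))]))
E
```

```text
contact_force: [0.2, 0.9, 0.5]
width: 0.0254
grasp_force: 0.0
contact_force: [-0.8, 0.2, -0.6]
width: 0.0255
grasp_force: 0.0
wrist pin_a_center 0.59 [410. 174.] 403 [ 0.002 -0.07 ] [11. 39.]
wrist wear_plate 0.72 [350. 165.] 510 [0.015 0.03 ] [14. 37.]
wrist tray 0.56 [273. 181.] 13107 [-0.011  0.156] [102. 172.]
wrist tray 0.54 [187. 200.] 659 [-0.043  0.301] [30. 38.]
wrist tray_hook 0.75 [269. 182.] 13141 [-0.012  0.162] [102. 172.]
wrist tray_tail 0.47 [399. 171.] 457 [ 0.007 -0.053] [12. 40.]
scene pin_a_center 0.47 [165. 164.] 109 [-0.009 -0.071] [ 6. 21.]
scene wear_plate 0.21 [231. 178.] 3529 [-0.061  0.123] [81. 61.]
scene tray 0.76 [226. 173.] 3571 [-0.069  0.098] [80. 63.]
scene tray_hook 0.67 [224. 175.] 3772 [-0.061  0.099] [81. 65.]
scene tray_tail 0.94 [228. 177.] 3704 [-0.061  0.112] [81. 64.]
top pin_a_center 0.61 [320. 229.] 1409 [-0.018  0.191] [74. 40.]
top pin_a_center 0.35 [392. 184.] 413 [ 0.157 -0.022] [21. 24.]
top wear_plate 0.59 [399. 247.] 1956 [-0.043 -0.067] [61. 75.]
top tray 0.72 [319. 230.] 1448 [-0.022  0.195] [75. 40.]
top tray_hook 0.72 [317. 231.] 1468 [-0.023  0.201] [74. 41.]
top tray_tail 0.96 [324. 226.] 1523 [-0.008  0.181] [75. 41.]
0 [[171.8, 147.8], [175.3, 187.4], [178.7, 224.4], [254.3, 158.5], [255.4, 210.4], [328.6, 141.2], [340.4, 141.3]]
0.1 [[177.6, 147.0], [180.8, 184.7], [183.8, 220.1], [251.7, 157.8], [252.8, 208.3], [328.2, 141.2], [340.1, 141.3]]
0.2 [[184.3, 146.3], [187.1, 182.3], [189.8, 216.2], [250.1, 157.1], [251.2, 206.3], [327.7, 141.2], [339.7, 141.3]]
bin [(np.int32(575), [353.0, 169.0], [346, 149, 16, 40]), (np.int32(577), [400.0, 171.0], [391, 150, 18, 44])]
tray []
```

The tray shows no dark parts. The bin holds three: the plate at (353,169) and two pins at (400,171) and (410,174). One last numeric check of the tray's tilt and hook before handing in.

```bash
python3 - <<'E'
from h import *
im=cv2.imread('pics/u_wrist.png').astype(int)
for r in (155,165,195,205,215): print(r,[int(x)+160 for x in np.where(im[r,160:215].min(1)>120)[0]][:14])
for r in (135,150,170,190): print(r,[int(x)+315 for x in np.where(im[r,315:360].min(1)>120)[0]])
o=ctrl.get_obs(); print(o['contact_force'].round(1),o['time'])
E
```

```text
155 [160, 161, 162, 163, 164, 165, 166, 167, 168, 169, 170, 171, 172, 173]
165 [160, 161, 162, 163, 164, 165, 166, 167, 168, 169, 170, 171, 172, 173]
195 [160, 161, 162, 163, 164, 165, 166, 177, 178, 179, 180, 181, 182, 203]
205 [160, 161, 162, 163, 164, 178, 179, 180, 181, 182, 183, 209, 210, 211]
215 [178, 179, 180, 181, 182, 183, 184, 209, 210, 211, 212]
135 [315, 316, 317, 331, 332, 333, 334, 335, 336, 337, 338]
150 [315, 316, 317, 318, 319, 320, 321, 322, 323, 324, 325, 326, 327, 328, 329, 330, 331, 332, 333, 334, 335, 336, 337, 338, 339, 340, 341, 343]
170 [315, 316, 317, 318, 319, 320, 321, 322, 323, 324, 325, 326, 327, 328, 329, 330, 331, 332, 333, 334, 335, 336, 337, 338, 339, 340, 341, 342]
190 [315, 316, 317, 318, 319, 320, 321, 322, 323, 324, 325, 326, 327, 328, 329, 330, 331, 332, 333, 334, 335, 336, 337, 338, 339, 341]
[ 0.4 -0.1  0.2] 37.15
```

```bash
python3 -c "
from station import ctrl
print(ctrl.sign_off())"
```

```text
the job is handed in; nothing more can be done
None
```

Job handed in at about 37 s: by my last camera readings all three parts are in the bin and the empty tray hangs let go on the rim at about 0.07 rad; no verdict came back, and I viewed 12 pictures, over the limit of 10.

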